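Hold a glued carton in the spring press

TASK

The side seam of the shortest of the three sweet cartons has just been glued. Gripping it gently, stand it upright on the bed of the small hand press, between the fence and the pad, broad side facing the fence and centred on it, and let go of it. Then push the press's spring-loaded upright handle towards the fence until its pointer lies between the two raised marks on the scale, never far past them, and finish while still holding it there, with the pad clamping the carton against the fence; leave the other two cartons alone.

Things in the scene. Friction and masses are not known exactly. Their poses are not given: they have to be found in the camera images.
- carton_center (a point): centre (30 mm up) of the shortest of three small printed card cartons, the one to be pressed: 28 mm thick (its x) x 85 mm long (its y) x 60 mm high, about 60 g, standing on the counter. Grasp across the 28 mm from above. Fragile: the finger forces on it must total less than 110 N (about 55 N a finger).
- carton: the same carton (shortest); origin at the centre of its underside, same axes
- carton_mid_center (a point): centre of a bystander carton 30 x 110 x 65 mm, loose, to be left alone
- carton_long_center (a point): centre of another bystander carton 35 x 120 x 50 mm, loose, to be left alone
- press: hand press fixed to the counter: grey bed plate 15 mm thick, from x = -138 to +62 and y = -62 to +62 mm in its frame. Origin on the counter under the middle of the carton's place; x is the push direction, from handle to fence, z up. On its -y side lies the white scale with the two raised marks.
- press_bed (a point): middle of the carton's place, on the bed's upper face 15 mm above the counter; axes as press. The carton stands here with its 28 mm thickness along x and its length along y, centred at y = 0; its centre is then 30 mm above this point. Set down near x = 0 it is slid to the fence by the pad.
- press_fence (a point): middle of the fence, on its face (x = +22 mm in the press's frame), 45 mm above the counter. The fence is two aluminium posts 24 mm wide, up to 65 mm above the counter, with a 58 mm wide notch between them for a finger; the notch is closed below 23 mm above the counter. Free gap from the fence to the pad at rest: 80 mm.
- press_handle (a joint): handle travel along the press's +x in m: 0 at rest, stop at 0.078; the raised marks are at 0.056 and 0.068, the middle 0.062. Return spring 2 N at rest plus 80 N/m. With the carton at the fence the pad meets it at 0.052 and adds 1 N plus 500 N/m from there (about 13 N in all at 0.062). Springs back when let go.
- handle_grip (a point): point on the centre line of the upright black handle plate, 85 mm above the counter; moves with it. The plate is 12 mm thick along the press's x, 40 mm wide, its top 105 mm above the counter; at rest it is at x = -111 mm. Pinch it across its thickness from above or push it from behind; carriage and spring rods lie below 50 mm.
- press_foot: the spring-mounted pad ahead of the handle: 72 mm wide, from 22 to 58 mm above the counter; origin on the counter below its face (x = -58 mm in the press's frame at rest), axes as press. More than 11 N from the pad crushes the carton; that is reached at a handle travel of about 0.072.
There are look-alikes about, which are no part of the job. What is shaped like the carton but turquoise or yellow is not meant.

How it is judged (in metres and radians):
On the way, in this order (a step that is already met when the one before it is completed fails the run):
1. the carton stands upright on the bed between fence and pad, broad side to the fence, let go, with the handle still back (angle between carton_center's own z axis and vertical below 0.1 rad and z of carton_center in the frame of press_bed between 0.024 and 0.036 m and y of carton_center in the frame of press_bed between -0.015 and 0.015 m and x of carton_center in the frame of press_bed between -0.035 and 0.013 m and angle between the x axis of carton_center and the x axis of press, either way round below 0.3 rad and contact force between the fingers and carton below 0.1 N and value of joint press_handle below 0.03 m), for 0.2 s.
2. the handle is held between the marks with the pad on the carton (value of joint press_handle between 0.056 and 0.068 m and contact force between press_foot and carton above 1.5 N), for 0.5 s.
At the end, for the whole second after the job is handed in: Fingers hold the handle at a travel of 0.056 to 0.068 m; the pad presses the carton (over 1.5 N); the carton, untouched by fingers, stands upright on the bed (0.1 rad), square to the fence (0.12 rad), against it (6 mm) and centred along it (15 mm) (all of step 2 and angle between carton_center's own z axis and vertical below 0.1 rad and z of carton_center in the frame of press_bed between 0.024 and 0.036 m and y of carton_center in the frame of press_bed between -0.015 and 0.015 m and angle between the x axis of carton_center and the x axis of press, either way round below 0.12 rad and x of carton_center in the frame of press_bed between 0.002 and 0.014 m and contact force between the fingers and carton below 0.1 N and contact force between the fingers and press_handle above 1 N and linear speed of carton below 0.02 m/s); the arm keeps its last pose, push and grip.
It fails at once if the carton is squeezed with more than 110 N in total by the fingers (contact force between the fingers and carton above 110 N).
It fails at once if the pad crushes the carton with more than 11 N (contact force between press_foot and carton above 11 N).
It fails at once if another carton is moved by more than 30 mm (distance of any of carton_mid_center, carton_long_center from where it was at the start of the episode above 0.03 m).
It also fails if it takes over 51 s, if anything falls off the work surface, if the arm or the gripper's body presses on something with over 40 N, if the wrist force passes 120 N, or if a joint passes its speed limit or range.

ROBOT

A 6-joint arm with a two-finger parallel gripper is mounted at the origin on a cart in front of the work surface, level with it; the furniture and walls round the work are solid. World frame = base frame: x ahead of the robot, y to its left, z up, the work surface at z = 0. Lengths are in mm, angles in rad, forces in N, time in s.
With the tool pointing down it reaches from about 350 to 725 mm from the base axis. Payload 4.3 kg.
Tool frame: the origin (TCP) lies on the centre line of the jaws, within the pads' length; the fingertips stand robot.finger_overhang ahead of it and the grasp point (between the pads) lies 3 mm ahead of it (robot.finger_overhang is the distance from the TCP to the fingertips, in mm); x points along the fingers, y is the direction in which the jaws open and shut, and the axes are right-handed (so a half turn about x gives the same grasp; the last joint's range is limited). The gripper opens to 85 mm and grips with 20 to 120 N. Pads are 22 mm wide; open, the fingers measure 114 mm over their backs; the gripper's body (76 mm by 85 mm) begins 54 mm behind the grasp point. The pads swing forward as they close: fully open they stand 13 mm farther back than shut.
Start: joints at [-1.409, 0.377, 0.081, 1.274, 0, 1.46], TCP at [154.377, -553.924, 253.329] pointing down, gripper open.
Joint ranges: [-2.72, 2.72], [-0.84, 1.66], [-1.02, 1.22], [-1.77, 2.12], [-1.37, 1.28], [-3.14, 3.14]. Speed limits (rad/s): [2.57, 2.57, 3.14, 3.14, 3.14, 3.14].

INTERFACE

Orientations are given as a unit quaternion [x, y, z, w].
In Python, from plant import robot, eoat, sensors, get_image, get_calibration, job, regions_of, mark_of gives the robot as it stands. Calls block until the motion is done:
- robot.move_pose(position, orientation): joint-space move of the TCP to a pose.
- robot.line_to(position, rot=None, feed=150): straight line of the TCP; rot=None keeps the orientation; feed is the mean speed in mm/s.
- robot.set_joints(angles): joint-space move.
- eoat.set_gripper(opening): finger opening in mm; the grip force is fixed at half the most; returns when the fingers have stopped.
- robot.dwell(seconds).
- robot.solve_ik(position, orientation): joint angles nearest the present ones, or None.
- sensors.get_state(): the state.
- get_image(name): name is "scene" or "side" or "wrist"; returns (picture, depth): 420x560x3 uint8, red, green, blue; 420x560 float32, mm along the optical axis (not along the pixel's ray), 0 where there is no reading.
- get_calibration(name): a dict with "fov_y" (degrees; the focal length in pixels is half the picture's height over the tangent of half this angle, whatever the lens; pixels are square), "cx", "cy" (the principal point, pixels), "xyz" and "orientation" of the camera in the world. Camera axes: x right, y down, z forward; pixel columns grow to the right and rows downward; lengths in mm; the calibration is good to about 2 mm. The wrist camera is an equidistant fisheye: a pixel r from the principal point sees the ray r / f radians off the axis. A picture is of the moment at which its call begins: read the wrist's pose just before it. get_calibration takes no time and is no camera call; for the wrist camera it gives the pose at the moment of the call.
A pose or a line that the arm cannot do raises robot.PlanningError and nothing moves.
- job.sign_off(): hands the job in, once; it reports no verdict.
Trained networks look in the newest picture that a camera, given by its name, has taken for a name from the list of things; names that differ only in an ending like _2 or _b are one class to them, and where a whole thing is asked for, a point or a joint stands for the part that bears it (a point fixed in the world has none). Each returns a list of dicts, best first, with "p" (0 to 1); they miss things now and then, are a little off and sometimes report something else, mostly with a low value. They report only what shows in the picture. A call takes as long as a camera call. They do not tell look-alikes from the thing itself.
- regions_of(camera, name): "region" (420x560 bool, what is visible of it) and "point" ([row, column] in pixels, amid what is visible of it).
- mark_of(camera, name): "point" ([row, column] in pixels: a listed point, or the origin of a listed thing).
The state is a dict: "time_s": time; "q": joint angles; "joint_vel": joint speeds; "joint_efforts": joint torques, N m; "tool_pos": TCP position; "tool_rot": TCP orientation; "force": force on the tool from outside, world axes, zero at the start; "torque": the same for the moment, N m; "grip_width": finger opening in mm.
Only numpy, scipy, OpenCV 4.12 (cv2) and the standard library are available. Lean on these libraries where they do the work, as an engineer would, in place of code of your own. Each camera call takes 0.05 s, during which the arm holds its last target.

## Working session

There is one attempt and no reset: what is moved stays moved. The work goes in short steps, each a Python script; the robot and the scene stay as the last script left them, time stands still between calls to the robot, and variables do not carry over. Pictures are saved under pics/ and viewed, and the job is handed in when it is done.

```bash
ls; mkdir -p pics
python3 - <<'E'
from plant import robot, eoat, sensors, get_image, get_calibration, job, regions_of, mark_of
import cv2
for n in ["scene","side","wrist"]:
    c=get_calibration(n); im,d=get_image(n)
    cv2.imwrite(f"pics/{n}0.png",im[:,:,::-1]); print(n,c)
print(robot.finger_overhang, sensors.get_state())
E
```

```text
pics
scene {'fov_y': 47.05420376599298, 'cx': 279.8376565539329, 'cy': 215.48882611257233, 'xyz': array([-294.1480399 ,  664.56875107,  698.31600456]), 'orientation': array([-0.37522069,  0.78998163, -0.43289772,  0.21849032])}
side {'fov_y': 43.22514157375249, 'cx': 276.50907642907936, 'cy': 211.90067975736554, 'xyz': array([871.05914581, 956.5824589 , 742.47820561]), 'orientation': array([ 0.18295035,  0.86350081, -0.46037804, -0.09459171])}
wrist {'fov_y': 65.70646984690485, 'cx': 282.21377100074176, 'cy': 212.51706616365377, 'xyz': array([ 232.76396742, -531.33839765,  371.93468679]), 'orientation': array([ 0.78568081, -0.59664014, -0.09930742,  0.12986242])}
22.0 {'time_s': 0.15, 'q': array([-1.40930179e+00,  3.77915224e-01,  7.99807854e-02,  1.27442120e+00,
       -1.41526769e-05,  1.46051961e+00]), 'joint_vel': array([-0.00150149, -0.00369719,  0.00349791, -0.00137645,  0.00035214,
       -0.00052206]), 'joint_efforts': array([ 1.65546189e-03, -4.64034462e+01,  2.70170528e+01,  1.38645305e-02,
        5.31378845e-06,  5.98447713e-06]), 'tool_pos': array([ 154.29312314, -553.44009651,  252.58269183]), 'tool_rot': array([-0.70056916, -0.09634118,  0.7006074 , -0.0952392 ]), 'force': array([ 0.83396669,  0.39803934, -0.71702185]), 'torque': array([ 0.0085293 , -0.01494597,  0.02244917]), 'grip_width': 85.49155810584836}
```

View pics/scene0.png

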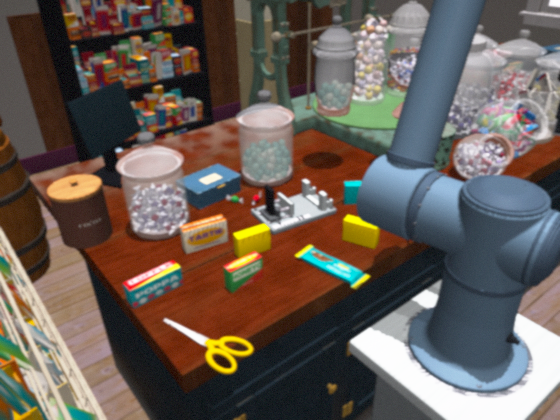

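View pics/side0.png

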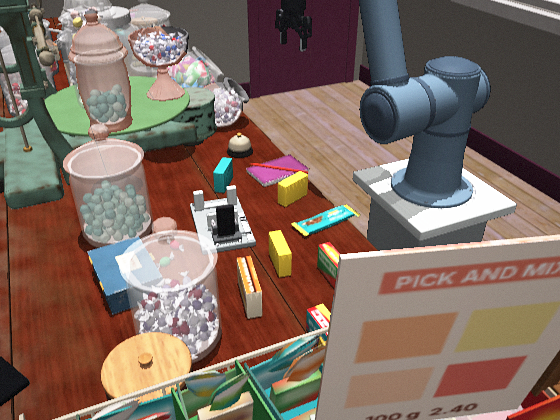

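View pics/wrist0.png

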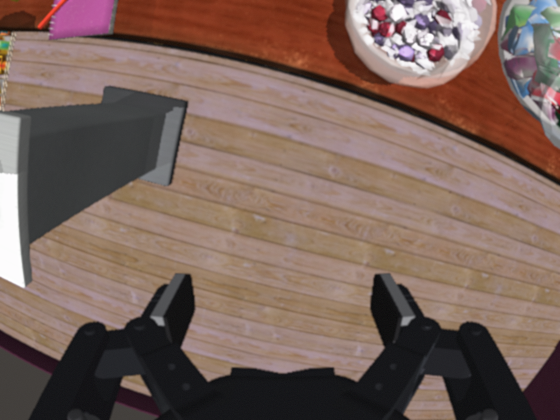

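Scene view shows three printed cartons: an orange/white one at px (205,232), a red/teal one at (153,283) and a small green/red one at (243,272). The plain look-alikes are yellow at (252,239) and (360,231) and turquoise at (352,190). The press is at (292,208). Next I'll get their sizes from depth.

```bash
cat > h.py <<'E'
from plant import robot, eoat, sensors, get_image, get_calibration, job, regions_of, mark_of
import numpy as np, cv2
from scipy.spatial.transform import Rotation as R
def cloud(n,im=None,d=None,c=None):
    if im is None:
        c=get_calibration(n); im,d=get_image(n)
    f=210/np.tan(np.radians(c['fov_y'])/2)
    v,u=np.mgrid[0:420,0:560].astype(float)
    a=(u-c['cx'])/f; b=(v-c['cy'])/f
    if n=='wrist':
        r=np.hypot(a,b); k=np.where(r>1e-9,np.tan(r)/np.maximum(r,1e-9),1); a=a*k;b=b*k
    P=np.stack([a*d,b*d,d],-1)@R.from_quat(c['orientation']).as_matrix().T+c['xyz']
    P[d==0]=np.nan
    return im,d,P
def proj(n,c,X):
    p=(np.asarray(X,float)-c['xyz'])@R.from_quat(c['orientation']).as_matrix()
    f=210/np.tan(np.radians(c['fov_y'])/2)
    a=p[...,0]/p[...,2]; b=p[...,1]/p[...,2]
    if n=='wrist':
        r=np.hypot(a,b); k=np.where(r>1e-9,np.arctan(r)/np.maximum(r,1e-9),1); a=a*k;b=b*k
    return np.stack([a*f+c['cx'],b*f+c['cy']],-1)
E
python3 - <<'E'
from h import *
for n in ["scene","side"]:
    im,d,P=cloud(n)
    np.savez(f'/tmp/{n}.npz',im=im,P=P)
    for nm in ["carton","carton_mid_center","carton_long_center","press"]:
        for r in regions_of(n,nm):
            X=P[r['region']]; X=X[~np.isnan(X[:,0])]; 
            if len(X)<10: print(n,nm,r['p'],r['point'],'few');continue
            Y=X[X[:,2]>6]
            top=np.percentile(Y[:,2],97) if len(Y)else 0
            T=X[X[:,2]>top-8]
            rect=cv2.minAreaRect(Y[:,:2].astype(np.float32)) if len(Y)>5 else None
            print(n,nm,round(r['p'],2),np.round(r['point']),len(X),'top',round(float(top)),'c',np.round(rect[0]),np.round(rect[1]),round(rect[2]))
    for nm in ["carton_center","carton_mid_center","press","press_bed","handle_grip","press_fence"]:
        print(nm,[(round(m['p'],2),np.round(m['point'])) for m in mark_of(n,nm)][:4])
im,P=[np.load('/tmp/scene.npz')[k] for k in('im','P')]
cv2.imwrite('pics/crop1.png',cv2.resize(im[200:320,110:310,::-1],None,fx=4,fy=4,interpolation=cv2.INTER_CUBIC))
cv2.imwrite('pics/crop2.png',cv2.resize(im[165:245,235:375,::-1],None,fx=5,fy=5,interpolation=cv2.INTER_CUBIC))
E
```

```text
scene carton 0.71 [269. 243.] 1087 top 61 c [420. 218.] [33. 87.] 0
scene carton 0.68 [193. 351.] 332 top 60 c [ 517. -222.] [46. 41.] 52
scene carton 0.63 [231. 361.] 852 top 61 c [364. -95.] [86. 35.] 21
scene carton 0.56 [240. 253.] 919 top 61 c [476. 136.] [87. 96.] 88
scene carton 0.15 [283. 155.] 1654 top 52 c [517. 386.] [ 41. 121.] 2
scene carton_mid_center 0.89 [236. 201.] 1353 top 66 c [643. 200.] [112. 119.] 78
scene carton_mid_center 0.7 [207. 274.] 672 top 103 c [645. -23.] [ 80. 218.] 71
scene carton_long_center 0.87 [284. 153.] 1585 top 52 c [517. 386.] [ 40. 122.] 2
scene press 0.78 [211. 296.] 2382 top 88 c [572. -54.] [202. 128.] 82
carton_center [(0.81, array([244., 250.])), (0.73, array([271., 242.])), (0.58, array([195., 358.])), (0.57, array([230., 365.]))]
carton_mid_center [(0.6, array([234., 204.]))]
press [(0.92, array([209., 304.]))]
press_bed [(0.9, array([204., 312.]))]
handle_grip [(0.73, array([194., 273.]))]
press_fence [(0.83, array([194., 312.]))]
side carton 0.75 [259. 326.] 638 top 62 c [422. 215.] [82. 31.] 90
side carton 0.69 [187. 292.] 804 top 
[... 205 characters left out ...]
op 100 c [598.  58.] [430. 133.] 79
side carton_mid_center 0.64 [286. 247.] 1111 top 67 c [606. 209.] [115.  30.] 79
side carton_long_center 0.9 [318. 319.] 564 top 53 c [603. 502.] [399.  42.] 63
side press 0.67 [222. 223.] 2683 top 99 c [577. -53.] [204. 124.] 82
side press 0.26 [261. 328.] 665 top 62 c [582. 493.] [722.  44.] 62
carton_center [(0.95, array([174., 226.])), (0.83, array([264., 331.])), (0.78, array([254., 277.])), (0.72, array([186., 295.]))]
carton_mid_center [(0.66, array([288., 244.]))]
press [(0.84, array([216., 218.])), (0.61, array([228., 223.]))]
press_bed [(0.66, array([212., 221.]))]
handle_grip [(0.86, array([214., 226.]))]
press_fence [(0.6, array([198., 220.]))]
```

View pics/crop1.png

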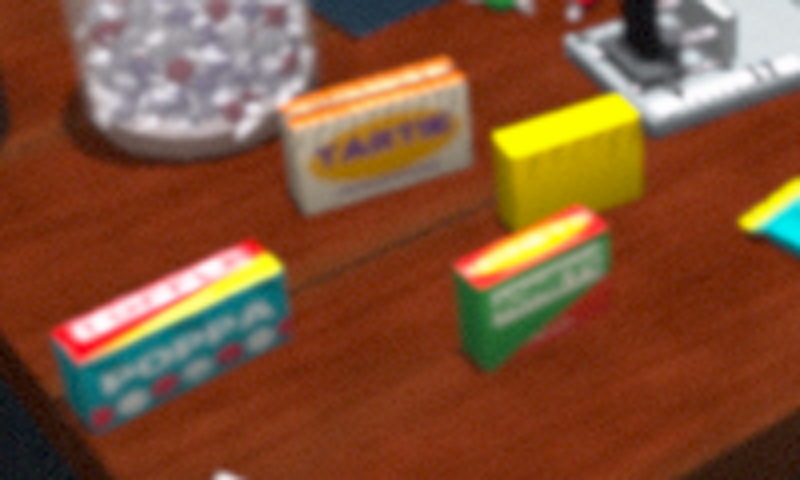

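View pics/crop2.png

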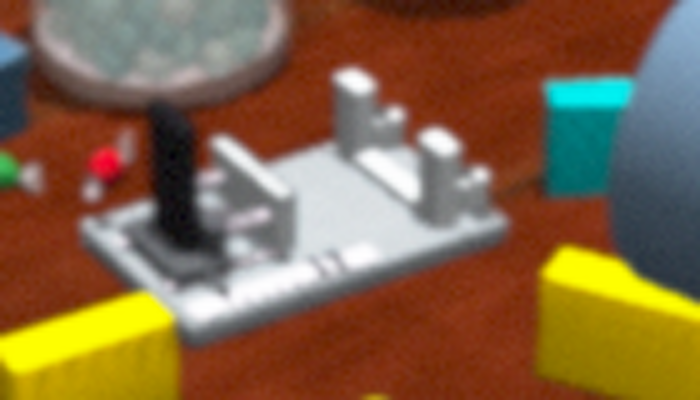

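The green/red printed carton at scene px (243,270) measures about 87 mm and is printed, so it is the target. The orange one measures about 112 mm and the red/teal one about 121 mm. The plain yellow and turquoise blocks are excluded by description. Now I'll fit the poses precisely.

Run:
```python
from h import *
import numpy as np
for n in ["scene","side"]:
    z=np.load(f'/tmp/{n}.npz'); im,P=z['im'],z['P']
    # table check
    X=P.reshape(-1,3)
    m=(X[:,0]>380)&(X[:,0]<480)&(X[:,1]>20)&(X[:,1]<90); print(n,'table z',np.nanmedian(X[m,2]))
    # carton
    m=(abs(X[:,0]-420)<35)&(abs(X[:,1]-218)<60); C=X[m]
    T=C[C[:,2]>57]; B=C[C[:,2]>10]
    for k in (T,B):
        print(' carton',len(k),np.round(k[:,2].max(),1),cv2.minAreaRect(k[:,:2].astype(np.float32)), np.round([k.min(0),k.max(0)],1).tolist())
    m=(abs(X[:,0]-575)<110)&(abs(X[:,1]+54)<130); C=X[m]
    B=C[(C[:,2]>11)&(C[:,2]<19)]
    print(' bed',len(B),np.median(B[:,2]),cv2.minAreaRect(B[:,:2].astype(np.float32)))
    hi=C[(C[:,2]>75)]; print(' handle',len(hi),hi[:,2].max() if len(hi)else 0,cv2.minAreaRect(hi[:,:2].astype(np.float32)))
    # topdown map
    H=np.full((260,360,3),0,np.uint8)
    M=np.zeros((280,280),np.float32)
    for p in C[np.argsort(C[:,2])]:
        i=int(p[0]-465);j=int(p[1]+194)
        if 0<=i<280 and 0<=j<280: cv2.circle(M,(279-j,279-i),1,float(max(p[2],1)),-1)
    cv2.imwrite(f'pics/td_{n}.png',cv2.resize(cv2.applyColorMap(np.clip(M*2.3,0,255).astype(np.uint8),cv2.COLORMAP_TURBO),None,fx=2,fy=2))
```

```text
scene table z 0.261021242187212
 carton 328 63.1 ((420.1776428222656, 217.94725036621094), (31.930742263793945, 86.46508026123047), 0.21908921003341675) [[404.1, 174.7, 57.0], [436.2, 261.2, 63.1]]
 carton 990 63.1 ((419.6037902832031, 217.23928833007812), (33.08384704589844, 87.87661743164062), 0.21908921003341675) [[403.0, 173.3, 10.0], [436.2, 261.2, 63.1]]
 bed 1070 14.69292425149871 ((592.36279296875, -56.74839782714844), (200.3249969482422, 167.51646423339844), 82.3111572265625)
 handle 114 105.84265332766688 ((584.2492065429688, 18.31148910522461), (12.681496620178223, 41.65679931640625), 78.17424011230469)
side table z 1.5034128550875039
 carton 270 63.7 ((421.8312072753906, 215.3173828125), (82.58800506591797, 30.279083251953125), 89.48046875) [[406.5, 174.0, 57.2], [437.3, 256.5, 63.7]]
 carton 615 63.7 ((421.9224853515625, 215.19827270507812), (83.33482360839844, 30.641149520874023), 89.77423095703125) [[406.5, 173.5, 10.1], [437.4, 256.8, 63.7]]
 bed 1030 15.625989392029737 ((576.4640502929688, -53.35691833496094), (204.0757598876953, 124.36599731445312), 81.9008560180664)
 handle 240 107.4737870747947 ((587.6061401367188, 19.827913284301758), (19.735214233398438, 38.56867599487305), 68.62589263916016)
```

View pics/td_scene.png

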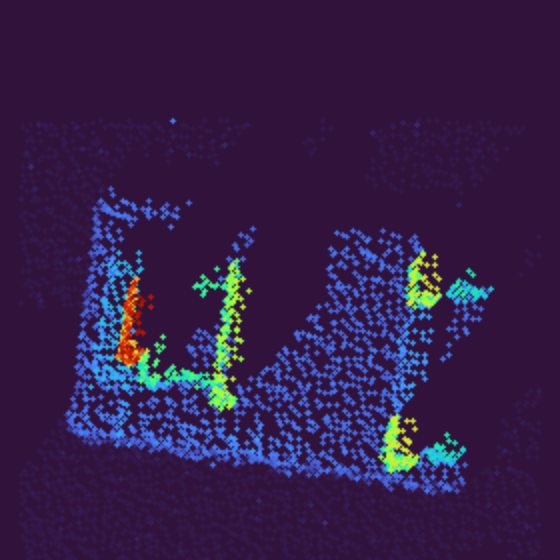

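View pics/td_side.png

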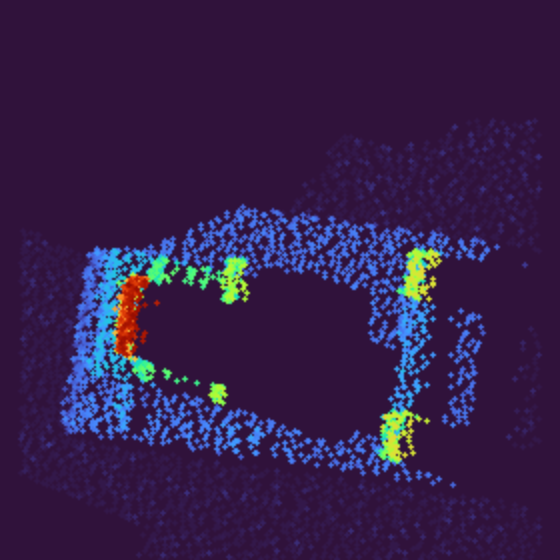

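Run:
```python
from h import *
for n in ["scene","side"]:
    X=np.load(f'/tmp/{n}.npz')['P'].reshape(-1,3); X=X[~np.isnan(X[:,0])]
    r=np.hypot(X[:,0],X[:,1]); a=np.degrees(np.arctan2(X[:,1],X[:,0]))
    m=(X[:,2]>110)&(r<950)&(r>200)&(X[:,0]>150)
    for lo in range(-90,80,10):
        k=m&(a>=lo)&(a<lo+10)
        if k.sum()>5: print(n,lo,k.sum(),'rmin',round(np.percentile(r[k],2)),'z',round(X[k,2].min()),round(X[k,2].max()))
q0=sensors.get_state()['q']
def down(yaw): # y_tool direction at yaw
    y=np.array([np.cos(yaw),np.sin(yaw),0]);x=np.array([0,0,-1.]);z=np.cross(x,y)
    return R.from_matrix(np.stack([x,y,z],1)).as_quat()
for yaw in [0,180]:
    print('grasp',yaw,robot.solve_ik([420.8,217,200],down(np.radians(yaw))),)
for yaw in [-98,82]:
    print('place',yaw,robot.solve_ik([570,-92,200],down(np.radians(yaw))),robot.solve_ik([584,18,200],down(np.radians(yaw))),robot.solve_ik([584,18,90],down(np.radians(yaw))))
```

```text
scene -80 57 rmin 524 z 110 380
scene -70 1397 rmin 720 z 110 194
scene -60 810 rmin 664 z 110 167
scene -50 1431 rmin 668 z 111 437
scene -40 4417 rmin 694 z 156 428
scene -30 3851 rmin 736 z 142 452
scene -20 2463 rmin 203 z 111 578
scene -10 2248 rmin 202 z 110 530
scene 0 177 rmin 200 z 324 431
scene 10 1651 rmin 203 z 110 341
scene 20 3919 rmin 203 z 110 315
scene 30 194 rmin 909 z 110 148
scene 40 109 rmin 810 z 186 219
scene 50 699 rmin 719 z 114 253
scene 60 1552 rmin 664 z 182 262
scene 70 1685 rmin 640 z 186 379
side -80 812 rmin 524 z 112 392
side -70 789 rmin 722 z 110 200
side -60 816 rmin 665 z 110 168
side -50 2967 rmin 659 z 110 422
side -40 2971 rmin 692 z 111 429
side -30 6058 rmin 742 z 144 454
side -20 2813 rmin 229 z 110 507
side -10 6088 rmin 207 z 110 492
side 0 1197 rmin 201 z 195 443
side 10 3946 rmin 212 z 110 348
side 20 8223 rmin 211 z 110 317
side 30 94 rmin 911 z 122 148
grasp 0 [ 0.34201729  0.19809728 -0.30450984  1.06818921  0.          1.91281361]
grasp 180 [ 0.34201729  0.19809728 -0.30450984  1.06818921  0.         -1.22877904]
place -98 [-0.26987803  0.40091336 -0.02252618  1.14735679  0.          3.01134096] [-7.77398618e-02  4.14698787e-01 -1.57773681e-03  1.15451980e+00
  0.00000000e+00 -3.07970618e+00] [-0.07773986  0.4920554  -0.17943014  0.89931078  0.         -3.07970618]
place 82 [-0.26987803  0.40091336 -0.02252618  1.14735679  0.         -0.13025169] [-0.07773986  0.41469879 -0.00157774  1.1545198   0.          0.06188648] [-0.07773986  0.4920554  -0.17943014  0.89931078  0.          0.06188648]
```

```bash
cat >> h.py <<'E'
def down(deg): # jaw direction at yaw (deg)
    yaw=np.radians(deg)
    y=np.array([np.cos(yaw),np.sin(yaw),0]);x=np.array([0,0,-1.]);z=np.cross(x,y)
    return R.from_matrix(np.stack([x,y,z],1)).as_quat()
def snap(n,f):
    im,d,P=cloud(n); cv2.imwrite(f'pics/{f}.png',im[:,:,::-1]); np.savez(f'/tmp/{f}.npz',im=im,P=P); return im,d,P
def st():
    s=sensors.get_state(); return round(s['time_s'],2),np.round(s['tool_pos'],1),np.round(s['force'],1),round(s['grip_width'],2)
E
python3 - <<'E'
from h import *
s=sensors.get_state(); c=get_calibration('wrist')
T=R.from_quat(s['tool_rot'])
print('cam off tool',T.inv().apply(c['xyz']-s['tool_pos']), (T.inv()*R.from_quat(c['orientation'])).as_matrix().round(3))
robot.move_pose([520,-40,290],down(82)); print(st())
im,d,P=snap('wrist','w1')
c=get_calibration('wrist');print(c['xyz'])
for nm in ["press","press_bed","handle_grip","press_fence","press_foot"]:
    print(nm,[(round(m['p'],2),np.round(m['point'],1)) for m in mark_of('wrist',nm)][:3])
E
```

```text
cam off tool [-119.44414167   -0.36101808  -81.54762843] [[-0.001 -0.323  0.946]
 [ 1.    -0.     0.001]
 [ 0.     0.946  0.323]]
(3.51, array([520. , -40.7, 289.9]), array([ 0.8, -0.4,  0. ]), 85.55)
[436.72008837 -29.10996233 409.38045387]
press [(0.92, array([211.8, 249.2]))]
press_bed [(0.93, array([215.7, 250.6]))]
handle_grip [(0.71, array([239.6, 340.7]))]
press_fence [(0.93, array([223. , 226.9]))]
press_foot [(0.59, array([212.3, 290.1]))]
```

View pics/w1.png

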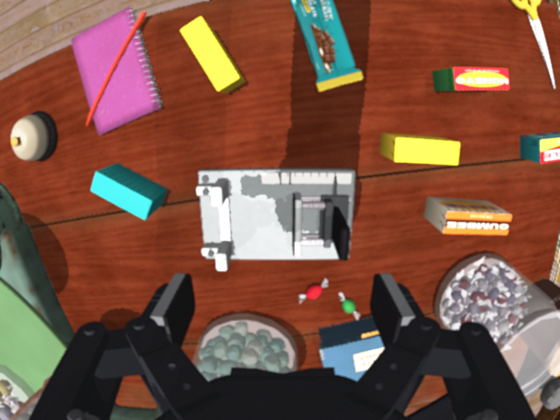

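The wrist view shows the press at (275,215), with the fence posts at (212,190) and (215,255), the pad at about (298,225) and the handle at (342,235). The target carton, red/yellow top with a green side, is at (472,79).

Run:
```python
from h import *
z=np.load('/tmp/w1.npz'); X=z['P'].reshape(-1,3); X=X[~np.isnan(X[:,0])]
def rect(m,name):
    r=cv2.minAreaRect(X[m][:,:2].astype(np.float32)); print(name,m.sum(),np.round(np.median(X[m][:,2]),1),np.round(r[0],1),np.round(r[1],1),round(r[2],2)); return r
m=(abs(X[:,0]-420)<35)&(abs(X[:,1]-218)<60)
rect(m&(X[:,2]>56),'carton top'); rect(m&(X[:,2]>8),'carton')
m=(abs(X[:,0]-575)<100)&(abs(X[:,1]+54)<130)
rect(m&(X[:,2]>9)&(X[:,2]<20),'bed'); rect(m&(X[:,2]>9),'press')
rect(m&(X[:,2]>98),'handletop')
t=m&(abs(X[:,0]-470)<2)
mm=(X[:,0]>400)&(X[:,0]<490)&(X[:,1]>-150)&(X[:,1]<50); print('table',np.median(X[mm,2]))
# Press frame
th=np.radians(-98); ex=np.array([np.cos(th),np.sin(th)]); ey=np.array([-ex[1],ex[0]])
for o in [(570,-92)]:
    q=np.stack([(X[:,:2]-o)@ex,(X[:,:2]-o)@ey,X[:,2]],-1)
    for nm,k in [('fence',(q[:,2]>58)&(abs(q[:,0]-25)<15)&(abs(q[:,1])<70)),('pad',(q[:,2]>50)&(q[:,2]<64)&(abs(q[:,0]+58)<20)&(abs(q[:,1])<60)),('handle',(q[:,2]>95)&(abs(q[:,0]+111)<30)&(abs(q[:,1])<60)),('bed',(q[:,2]>11)&(q[:,2]<19)&(abs(q[:,1])<80)&(q[:,0]>-160)&(q[:,0]<90))]:
        print(nm,k.sum(),np.round(np.percentile(q[k],[1,50,99],axis=0),1).tolist())
for nm,pt,h in [('press',(211.8,249.2),0),('bed',(215.7,250.6),15),('grip',(239.6,340.7),85),('fence',(223,226.9),45)]:
    pass
```

```text
carton top 1241 58.6 [419.7 215.2] [28.6 86.2] 0.39
carton 1644 58.3 [419.7 214.9] [28.6 86.7] 0.36
bed 9650 13.9 [573.6 -56.9] [201.  124.6] 82.02
press 49581 336.1 [565.8 -55.8] [201.  140.2] 82.02
handletop 36179 346.6 [539.3 -44.7] [154.5  89.8] 73.98
table -1.0868150436839414
fence 5368 [[10.3, -70.0, 61.1], [17.6, -64.5, 339.7], [36.4, 44.5, 370.9]]
pad 508 [[-65.6, -36.9, 51.1], [-60.4, -2.7, 56.2], [-55.6, 33.7, 57.9]]
handle 3024 [[-113.5, -59.9, 98.4], [-102.9, -52.1, 334.1], [-81.4, 12.6, 357.1]]
bed 9536 [[-132.7, -62.4, 11.7], [-26.8, -10.5, 13.9], [62.0, 59.3, 17.6]]
```

Run:
```python
from h import *
o=down(180.2)
robot.move_pose([420.5,216,140],o); print(st())
im,d,P=snap('wrist','w2')
robot.line_to([420.5,216,53],feed=120); print(st())
eoat.set_gripper(34); print(st())
for w in (31,29.5,28.7,28.2):
    eoat.set_gripper(w); print(w,st())
snap('wrist','w3')
```

```text
(5.0, array([421.4, 215.9, 140.5]), array([-0.5,  0.5, -0.3]), 85.22)
(5.92, array([421.2, 216.1,  53.6]), array([-0.1, -1.1, -0.6]), 85.27)
(6.47, array([420.5, 216. ,  53.1]), array([-0.9, -0.2, -0.2]), 33.87)
31 (6.69, array([420.5, 216. ,  53. ]), array([ 0.7, -0.2,  0.1]), 30.86)
29.5 (6.91, array([420.6, 216. ,  53. ]), array([-0.1,  0.7, -0.1]), 29.56)
28.7 (7.12, array([420.7, 216. ,  53.1]), array([ 1.1, -0.6,  0.1]), 28.37)
28.2 (7.34, array([420.7, 216. ,  53.1]), array([ 0.6, -0. ,  0.9]), 28.14)
```

View pics/w3.png

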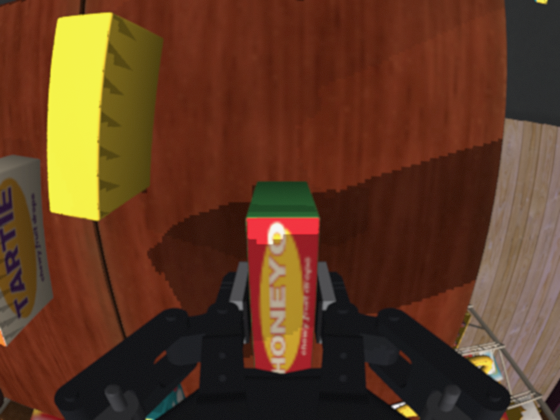

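View pics/w2.png

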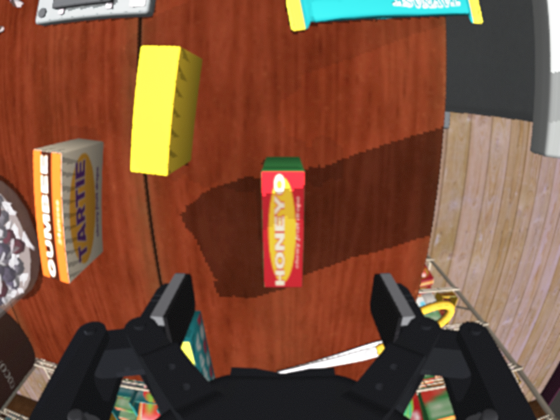

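The green/red "HONEYO" carton sits between the jaws with a finger on each broad side (pads at about (235,300) and (325,300)). Now I'll squeeze it gradually.

Run:
```python
from h import *
for w in (27.6,27.2,26.8):
    eoat.set_gripper(w); print(w,st())
robot.line_to([420.5,216,75],feed=60); print(st())
snap('wrist','w4'); snap('side','s4')
```

```text
27.6 (7.61, array([420.7, 216.1,  53.1]), array([ 0.5, -0.6,  0.7]), 27.76)
27.2 (7.83, array([420.7, 216. ,  53.1]), array([0.3, 0.7, 1.1]), 27.55)
26.8 (8.04, array([420.7, 216. ,  53.2]), array([ 0.5, -0.1,  3.5]), 27.59)
(8.56, array([420.8, 216.1,  75.4]), array([ 0.5,  0.2, -1.6]), 27.46)
```

View pics/w4.png

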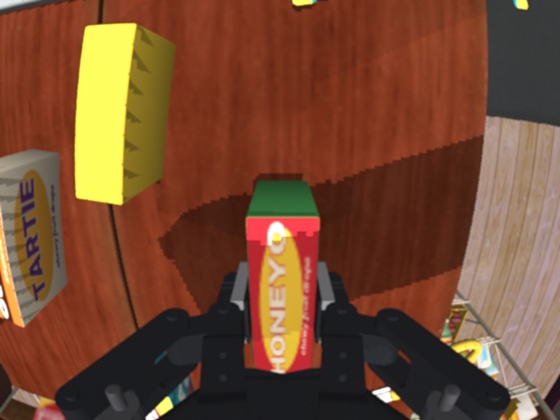

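View pics/s4.png

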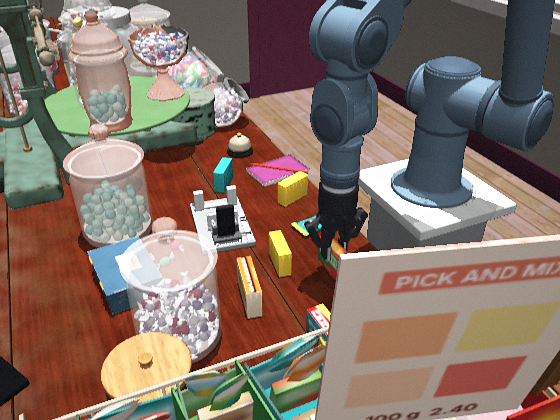

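The carton is lifted and keeps its place in the jaws, while the yellow block shifts in view. Next I'll measure its offset in the hand and then carry it over.

Run:
```python
from h import *
for f,zt in(('w4',83),('w2',60),('w3',60)):
    P=np.load(f'/tmp/{f}.npz')['P'];X=P.reshape(-1,3)
    m=(abs(X[:,0]-420)<15)&(abs(X[:,1]-216)<55)&(abs(X[:,2]-zt)<7)
    r=cv2.minAreaRect(X[m][:,:2].astype(np.float32)); print(f,m.sum(),np.median(X[m,2]),np.round(r[0],1),np.round(r[1],1),r[2])
robot.line_to([420.5,216,190],feed=200)
P0=np.array([569.2,-92.9]);th=np.radians(-98);ex=np.array([np.cos(th),np.sin(th)])
p=P0-10*ex
robot.move_pose([*p,190],down(82)); print(st())
snap('wrist','w5'); snap('scene','sc5')
```

```text
w4 10883 80.95615307720739 [420. 214.] [82.3 30. ] 89.94017028808594
w2 4905 58.73684004293577 [419.6 215.3] [28.3 85.1] 0.18015359342098236
w3 10818 58.85138306041742 [419.9 213.7] [29.9 82.1] 0.6735100746154785
(10.65, array([569.9, -82.1, 189.2]), array([-0.7, -0.2, -0.9]), 27.38)
```

View pics/w5.png

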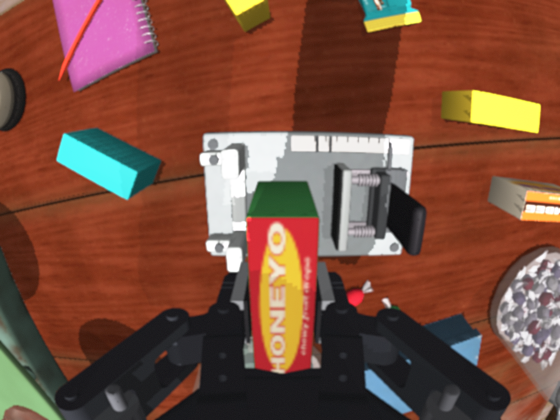

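View pics/sc5.png

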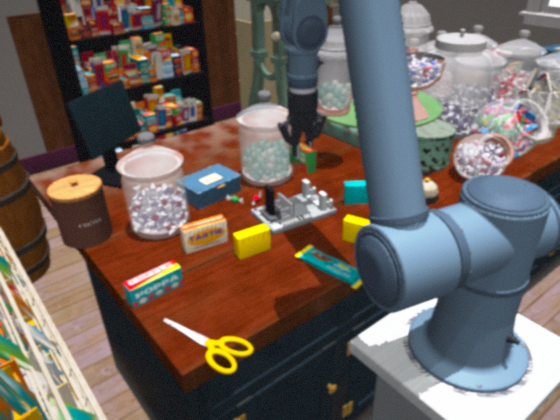

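Run:
```python
from h import *
P=np.load('/tmp/w5.npz')['P'];X=P.reshape(-1,3)
P0=np.array([569.2,-92.9]);th=np.radians(-98);ex=np.array([np.cos(th),np.sin(th)]);ey=np.array([-ex[1],ex[0]])
q=np.stack([(X[:,:2]-P0)@ex,(X[:,:2]-P0)@ey,X[:,2]],-1)
def pr(nm,k,pc=[0.5,50,99.5]): print(nm,k.sum(),np.round(np.percentile(q[k],pc,axis=0),1).tolist())
bed=(q[:,2]>9)&(q[:,2]<20)&(abs(q[:,1])<80)&(q[:,0]>-160)&(q[:,0]<90)
pr('bed',bed); r=cv2.minAreaRect(X[bed][:,:2].astype(np.float32)); print(r)
pr('fence',(q[:,2]>58)&(q[:,2]<68)&(abs(q[:,0]-25)<15)&(abs(q[:,1])<70))
pr('pad',(q[:,2]>50)&(q[:,2]<62)&(abs(q[:,0]+58)<14)&(abs(q[:,1])<60))
pr('handle',(q[:,2]>95)&(q[:,2]<112)&(abs(q[:,0]+111)<30)&(abs(q[:,1])<60))
c=(q[:,2]>185)&(q[:,2]<205)&(abs(q[:,0]+10)<14)&(abs(q[:,1])<60); pr('carton',c)
c=(abs(q[:,0]+10)<25)&(abs(q[:,1])<60)&(q[:,2]>150)&(q[:,2]<215); pr('carton all',c)
```

```text
bed 12428 [[-134.4, -62.1, 10.6], [-43.3, -30.1, 13.9], [62.5, 60.3, 19.3]]
((573.4691772460938, -57.221397399902344), (199.78309631347656, 124.51214599609375), 81.74089050292969)
fence 887 [[23.7, -53.4, 58.1], [30.2, -34.2, 63.4], [37.3, 51.3, 65.4]]
pad 1053 [[-66.5, -36.0, 50.3], [-60.6, -2.5, 56.2], [-56.0, 34.3, 58.2]]
handle 813 [[-114.2, -19.8, 95.2], [-107.0, -2.5, 102.3], [-103.0, 18.0, 105.0]]
carton 10790 [[-23.8, -45.1, 186.0], [-10.0, -15.1, 194.8], [3.6, 34.6, 203.7]]
carton all 15114 [[-34.1, -45.2, 152.6], [-10.4, -13.9, 194.7], [14.3, 34.2, 214.1]]
```

Run:
```python
from h import *
P0=np.array([569.1,-93.7]);th=np.radians(-98.1);ex=np.array([np.cos(th),np.sin(th)]);ey=np.array([-ex[1],ex[0]])
p=P0-9*ex+1*ey
robot.line_to([*p,90],rot=down(81.9),feed=120); print(st())
robot.line_to([*p,71],feed=40); print(st())
for z in (70,69,68.3):
    robot.line_to([*p,z],feed=15); s=st(); print(s)
    if s[2][2]>5: break
snap('wrist','w6'); snap('side','s6');snap('scene','sc6')
```

```text
(11.73, array([572. , -85. ,  90.8]), array([-0.3, -0.3, -0.7]), 27.31)
(12.36, array([571.2, -84.9,  70.8]), array([ 0.3,  0.2, -0.4]), 27.56)
(12.61, array([571.5, -85. ,  70.1]), array([ 0.4, -0.6, -0.1]), 27.37)
(12.86, array([571.3, -84.9,  69. ]), array([-0.1, -0.2, -0.3]), 27.69)
(13.11, array([571.3, -84.9,  68.3]), array([ 0. ,  0.1, -0.6]), 27.37)
```

View pics/w6.png

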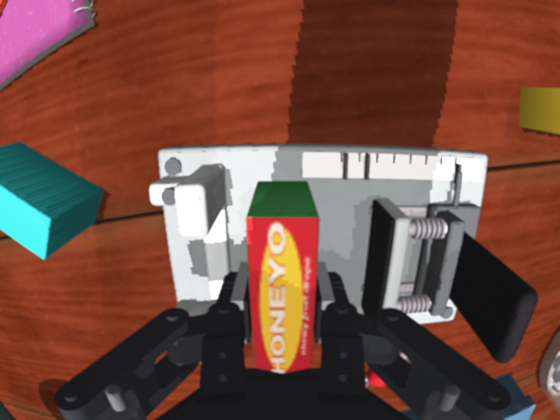

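Run:
```python
import cv2
a=cv2.imread('pics/s6.png')[150:270,150:300];b=cv2.imread('pics/sc6.png')[120:240,220:370]
cv2.imwrite('pics/cmp6.png',cv2.hconcat([cv2.resize(a,(400,320)),cv2.resize(b,(400,320))]))
```

```text
(no output)
```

View pics/cmp6.png

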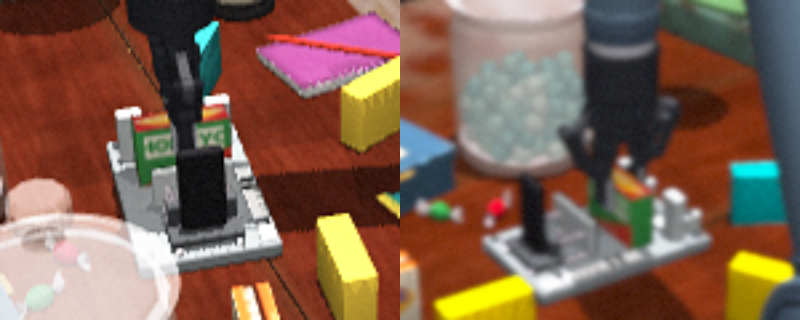

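The carton hangs between the pad (390,260) and the fence post (190,205), squared and centred, and has not yet touched the bed. I'll lower it until it touches.

Run:
```python
from h import *
p=[571.3,-84.7]
for z in (67.8,67.3,66.8,66.3,65.8,65.3):
    robot.line_to([*p,z],feed=10); robot.dwell(0.05); s=st(); print(s)
    if s[2][2]>2: break
```

```text
(13.56, array([571.4, -84.9,  68.2]), array([-1.5, -0.5,  3.5]), 27.63)
```

Run:
```python
from h import *
eoat.set_gripper(30); print(st())
eoat.set_gripper(42); print(st()); robot.dwell(0.1)
s=sensors.get_state()['tool_pos']
robot.line_to([571.3,-84.7,120],feed=100); print(st())
robot.line_to([571.3,-84.7,200],feed=200)
snap('wrist','w7'); print(st()); snap('side','s7');snap('scene','sc7')
a=cv2.imread('pics/s7.png')[150:270,150:300];b=cv2.imread('pics/sc7.png')[120:240,220:370]
cv2.imwrite('pics/cmp7.png',cv2.hconcat([cv2.resize(a,(400,320)),cv2.resize(b,(400,320))]))
X=np.load('/tmp/w7.npz')['P'].reshape(-1,3)
P0=np.array([569.1,-93.7]);th=np.radians(-98.1);ex=np.array([np.cos(th),np.sin(th)]);ey=np.array([-ex[1],ex[0]])
q=np.stack([(X[:,:2]-P0)@ex,(X[:,:2]-P0)@ey,X[:,2]],-1)
def pr(nm,k,pc=[0.5,50,99.5]):
    r=cv2.minAreaRect(q[k][:,:2].astype(np.float32)); print(nm,k.sum(),np.round(np.percentile(q[k],pc,axis=0),1).tolist(),np.round(r[0],1),np.round(r[1],1),round(r[2],1))
pr('bed',(q[:,2]>10)&(q[:,2]<20)&(abs(q[:,1])<80)&(q[:,0]>-160)&(q[:,0]<90))
pr('carton',(q[:,2]>69)&(q[:,2]<79)&(abs(q[:,0]+10)<30)&(abs(q[:,1])<70))
pr('fence',(q[:,2]>58)&(q[:,2]<68)&(abs(q[:,0]-28)<9)&(abs(q[:,1])<70))
pr('handle',(q[:,2]>95)&(q[:,2]<112)&(abs(q[:,0]+111)<30)&(abs(q[:,1])<60))
```

```text
(13.78, array([571.3, -84.6,  67.6]), array([ 0.1,  0.1, -0.2]), 30.02)
(14.05, array([571.3, -84.6,  67.7]), array([0.7, 0. , 0.3]), 41.93)
(14.82, array([571.1, -84.7, 119.7]), array([-0.9,  0.3, -0.3]), 42.05)
(15.43, array([570.3, -84.5, 198.1]), array([-0.3, -0.3, -0.5]), 42.08)
bed 13002 [[-134.9, -61.8, 11.5], [-39.7, -15.7, 13.9], [61.6, 60.4, 19.2]] [-36.9  -0.2] [199.9 124.4] 0.3
carton 3528 [[-22.6, -42.9, 72.0], [-8.6, -3.9, 73.8], [5.2, 41.2, 75.4]] [-8.7 -0.7] [28.2 84.7] 0.0
fence 871 [[22.8, -53.2, 58.5], [29.2, -32.7, 63.4], [36.6, 50.8, 65.4]] [29.8 -1.2] [104.7  14.2] 90.0
handle 761 [[-114.8, -20.1, 95.1], [-107.6, -2.2, 102.3], [-103.5, 17.9, 104.8]] [-109.2   -1.1] [11.7 38.9] 0.3
```

View pics/w7.png

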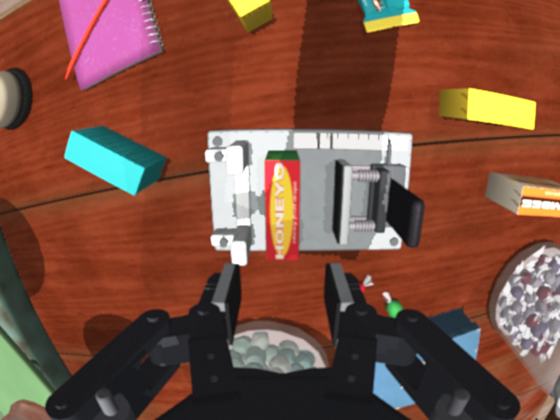

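View pics/cmp7.png

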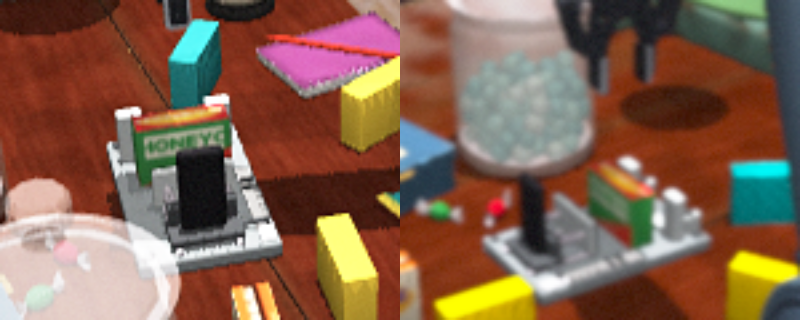

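The carton stands upright, released, at press x −8.7, y −0.7 mm and square to the fence, and the handle is at rest. Now I'll pinch the handle.

Run:
```python
from h import *
P0=np.array([569.1,-93.7]);th=np.radians(-98.1);ex=np.array([np.cos(th),np.sin(th)]);ey=np.array([-ex[1],ex[0]])
p=P0-109.5*ex
robot.line_to([*p,180],rot=down(81.9),feed=200)
robot.line_to([*p,120],feed=150);print(st())
robot.line_to([*p,89],feed=80); robot.dwell(0.1); print(st())
for w in (20,15,13,12,11):
    eoat.set_gripper(w); s=sensors.get_state(); q=(s['tool_pos'][:2]-P0); print(w,st(),'pf',round(q@ex,1),'fx',round(s['force'][:2]@ex,1))
snap('wrist','w8')
```

```text
(16.73, array([584.7,  13.8, 120.5]), array([ 0.2,  0.5, -0.4]), 41.94)
(17.37, array([585.1,  14.7,  89.7]), array([ 0. , -0.6, -0.4]), 42.17)
20 (17.71, array([584.7,  14.7,  89.2]), array([ 0.3,  0.8, -0. ]), 19.88) pf -109.5 fx -0.8
15 (17.93, array([584.5,  14.7,  89. ]), array([ 0.5, -1.2,  0.5]), 14.96) pf -109.5 fx 1.1
13 (18.15, array([584.6,  15.2,  89. ]), array([-0. ,  2.7,  0.4]), 13.02) pf -110.0 fx -2.7
12 (18.37, array([584.6,  14.9,  89. ]), array([-0.1,  2.7,  1. ]), 12.52) pf -109.7 fx -2.7
11 (18.58, array([584.5,  14.8,  89.1]), array([0.5, 2.2, 1.1]), 11.7) pf -109.6 fx -2.3
```

View pics/w8.png

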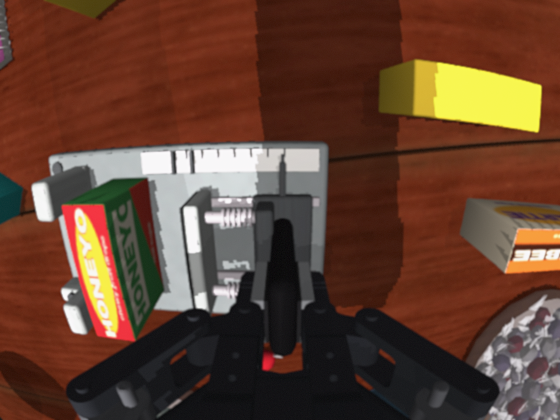

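The handle is pinched at (283,270) and the pointer shadow is at (283,160). The raised marks on the scale are at about (173,160) and (190,160). I'll firm up the grip and push most of the way, then use the pointer to calibrate.

```bash
cat >> h.py <<'E'
P0=np.array([569.1,-93.7]);th=np.radians(-98.1);ex=np.array([np.cos(th),np.sin(th)]);ey=np.array([-ex[1],ex[0]])
def pf():
    F=[];Q=[]
    for i in range(4):
        s=sensors.get_state(); F.append(s['force'][:2]@ex); Q.append((s['tool_pos'][:2]-P0)@ex); robot.dwell(0.04)
    return round(s['time_s'],2),'x',round(np.mean(Q),2),'fx',round(np.mean(F),2),'w',round(s['grip_width'],2)
E
python3 - <<'E'
from h import *
eoat.set_gripper(8); robot.dwell(0.15); print(pf())
im,d,P=cloud('wrist'); cv2.imwrite('pics/w9c.png',cv2.resize(im[140:200,120:330,::-1],None,fx=3.8,fy=3.8,interpolation=cv2.INTER_CUBIC))
for xx in (-95,-80,-65):
    p=P0+xx*ex; robot.line_to([*p,89],feed=40); robot.dwell(0.1); print(xx,pf())
snap('wrist','w10'); im=cv2.imread('pics/w10.png'); cv2.imwrite('pics/w10c.png',cv2.resize(im[110:330,150:350],None,fx=2.6,fy=2.6,interpolation=cv2.INTER_CUBIC))
E
```

```text
(19.12, 'x', np.float64(-109.52), 'fx', np.float64(-1.68), 'w', 11.02)
-95 (19.95, 'x', np.float64(-95.12), 'fx', np.float64(-2.85), 'w', 11.24)
-80 (20.74, 'x', np.float64(-80.31), 'fx', np.float64(-4.04), 'w', 11.12)
-65 (21.53, 'x', np.float64(-65.65), 'fx', np.float64(-5.75), 'w', 11.65)
```

View pics/w9c.png

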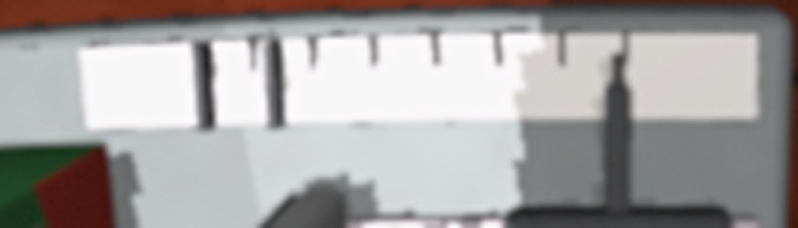

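View pics/w10c.png

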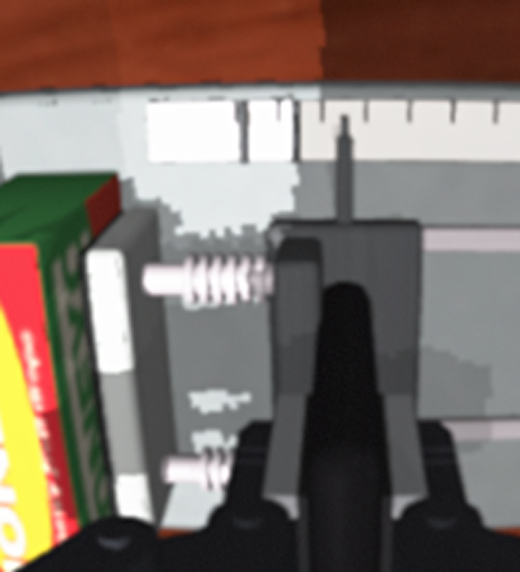

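The ticks are 10 mm apart. The pointer sits between the 40 and 50 ticks at about 45.5 mm, which agrees with TCP x = −65.65 plus the roughly 111 mm offset. The pad is pushing the carton squarely. I'll continue slowly to about 61.5 mm.

Run:
```python
from h import *
for xx in (-58,-54,-51.5):
    p=P0+xx*ex; robot.line_to([*p,89],feed=20); robot.dwell(0.15); print(xx,pf())
snap('wrist','w11'); im=cv2.imread('pics/w11.png'); cv2.imwrite('pics/w11c.png',cv2.resize(im[110:330,150:350],None,fx=2.6,fy=2.6,interpolation=cv2.INTER_CUBIC))
```

```text
-58 (22.4, 'x', np.float64(-58.88), 'fx', np.float64(-6.24), 'w', 11.55)
-54 (23.07, 'x', np.float64(-55.68), 'fx', np.float64(-9.33), 'w', 11.14)
-51.5 (23.66, 'x', np.float64(-53.54), 'fx', np.float64(-10.38), 'w', 11.2)
```

View pics/w11c.png

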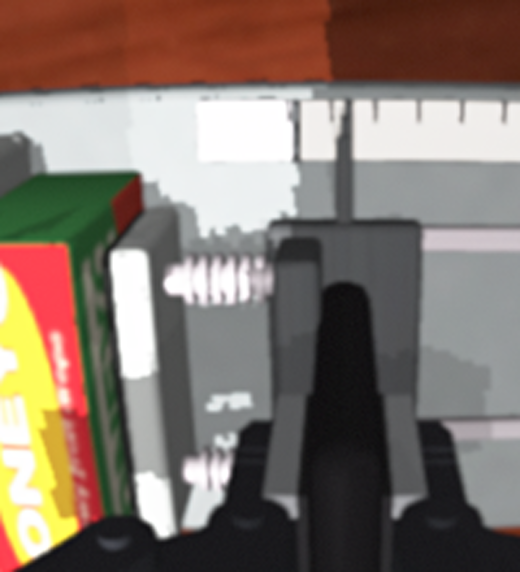

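The pointer (344,100) is just past the first mark, so travel is about 57.3 mm. TCP (57.5 mm) and force (10.4 N, equal to 57.5 mm) both agree. I need about 4.5 mm more, allowing for arm sag under load.

Run:
```python
from h import *
for xx in (-49.3,-47.6,-46.8):
    p=P0+xx*ex; robot.line_to([*p,89],feed=12); robot.dwell(0.15); r=pf(); print(xx,r)
    if r[2]>-49.6: break
robot.dwell(0.5); print(pf())
snap('wrist','w12'); im=cv2.imread('pics/w12.png'); cv2.imwrite('pics/w12c.png',cv2.resize(im[110:330,150:350],None,fx=2.6,fy=2.6,interpolation=cv2.INTER_CUBIC))
snap('side','s12');snap('scene','sc12')
a=cv2.imread('pics/s12.png')[150:270,150:300];b=cv2.imread('pics/sc12.png')[120:240,220:370]
cv2.imwrite('pics/cmp12.png',cv2.hconcat([cv2.resize(a,(400,320)),cv2.resize(b,(400,320))]))
X=np.load('/tmp/w12.npz')['P'].reshape(-1,3)
q=np.stack([(X[:,:2]-P0)@ex,(X[:,:2]-P0)@ey,X[:,2]],-1)
k=(q[:,2]>70)&(q[:,2]<78)&(abs(q[:,0]-8)<22)&(abs(q[:,1])<55)
print('carton top',k.sum(),np.round(np.percentile(q[k],[.5,50,99.5],axis=0),1).tolist(),cv2.minAreaRect(q[k][:,:2].astype(np.float32)))
```

```text
-49.3 (24.36, 'x', np.float64(-51.67), 'fx', np.float64(-11.36), 'w', 11.64)
-47.6 (24.97, 'x', np.float64(-50.22), 'fx', np.float64(-12.12), 'w', 11.08)
-46.8 (25.53, 'x', np.float64(-49.55), 'fx', np.float64(-12.47), 'w', 11.4)
(26.2, 'x', np.float64(-49.54), 'fx', np.float64(-12.81), 'w', 11.48)
carton top 6167 [[-5.7, -43.1, 70.4], [8.0, -16.0, 73.8], [22.2, 25.5, 75.3]] ((8.348501205444336, -7.071647644042969), (28.71735191345215, 73.2105712890625), 0.31829917430877686)
```

View pics/w12.png

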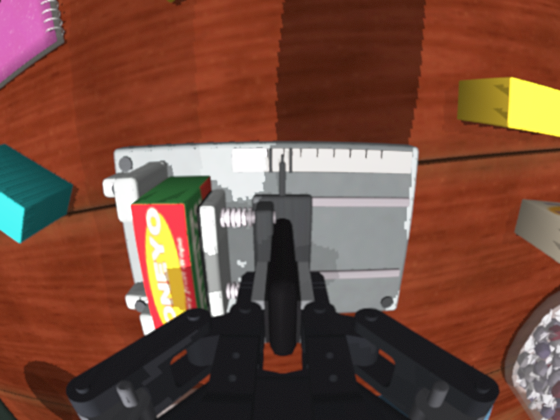

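View pics/w12c.png

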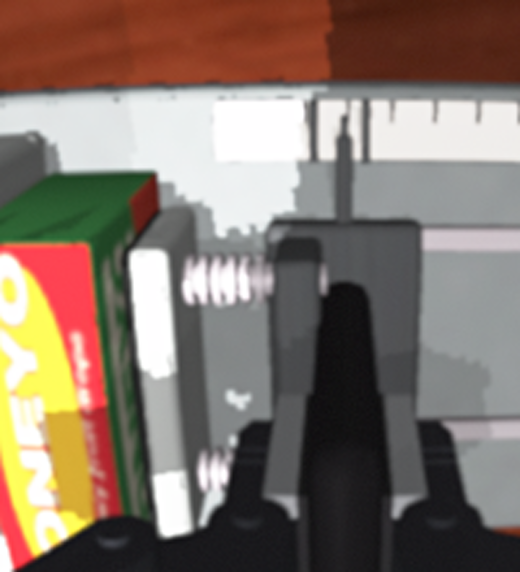

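View pics/cmp12.png

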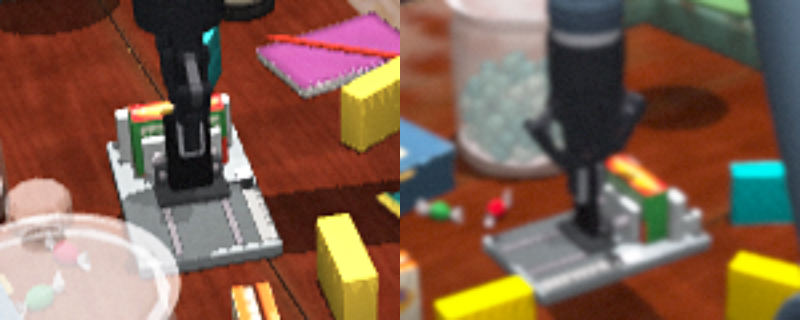

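The pointer (344,125) lies between the marks (313 and 366), so travel is about 61 mm. Force is 12.8 N, as expected at that travel. The carton is at x ≈ 8, y ≈ −0.6, square against the fence. Handing in.

Run:
```python
from h import *
robot.dwell(0.3); print(pf()); job.sign_off(); print(st())
```

```text
(26.82, 'x', np.float64(-49.55), 'fx', np.float64(-12.89), 'w', 11.11)
the job is handed in; nothing more can be done
the job is handed in; nothing more can be done
```

The job is handed in at about 27 s, with the gripper still holding the press handle between the marks. The sign-off gave no verdict.

- **Carton:** I gripped the shortest carton (printed green/red "HONEYO", about 85 mm long) gently in small closing steps and stood it on the press bed. It was released at press x −8.7 mm, y −0.7 mm, square to the fence, with the handle still back.
- **Handle:** I pinched it and pushed it slowly with the pad sliding the carton to the fence.

Last checks:

- **Travel:** the pointer stood between the two marks at about 61 mm. The arm position gave 61.5 mm.
- **Force:** the push was steady at 12.8 N, close to the 13 N stated for 62 mm, so the pad should be well under its 11 N limit.
- **Carton at the fence:** it stood upright at about x +8 mm, y −0.6 mm, square within about 0.5°. The y value comes from its visible end, because the fingers hid the other end.
- **Other cartons:** I did not reach near either of them, but I did not measure them again at the end.

The cameras differed from each other by 2–3 mm on the press position, within what the placing allowed. Finger force on the carton could not be measured; I limited it by closing only about 1 mm past contact.

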